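# Set a lock case under the bench magnifier

## Robot

A 7-joint arm with a two-finger parallel gripper is mounted at the origin on the work surface. World frame = base frame: x ahead of the robot, y to its left, z up, the work surface at z = 0. Lengths are in m, angles in rad, forces in N, time in s.
With the tool pointing down it reaches from about 0.425 to 0.875 m from the base axis. Payload 4.7 kg.
Tool frame: the origin (TCP) lies midway between the tips of the shut fingers; the grasp point (between the pads) lies bot.grip_point_offset behind it (bot.grip_point_offset is the distance from the TCP to the grasp point, in m); z points along the fingers, y is the direction in which the jaws open and shut (so a half turn about z gives the same grasp; the last joint's range is limited). The gripper opens to 85 mm and grips with 20 to 120 N. Pads are 22 mm wide; open, the fingers measure 114 mm over their backs; the gripper's body (76 mm by 85 mm) begins 54 mm behind the grasp point. The pads swing forward as they close: fully open they stand 13 mm farther back than shut.
Start: joints at [-1.108, 0.321, -0.07, 1.45, 0.023, 1.371, -0.057], TCP at [0.282, 0.586, 0.231] pointing down, gripper open.
Joint ranges: [-2.86, 2.86], [-0.3, 2.09], [-1.38, 1.24], [0.06, 2.45], [-1.56, 4.7], [0.09, 2.05], [-2.69, 2.69]. Speed limits (rad/s): [2.57, 2.57, 3.14, 3.14, 3.14, 3.14, 3.14].

## Interface

Orientations are given as a 3x3 rotation matrix whose columns are the frame's x, y, z axes.
In Python, from rig import bot gives the robot as it stands.
- The arm moves only by the tool step_arm, never from a script. Its argument "moves" is text: rows parted by semicolons, each of 5 numbers parted by spaces: the shift along the tool's x, y, z in mm, then the turn about the tool's z in degrees, then the opening, from -1 (shut) to 1 (fully open), so that 0 is half open. A call has 1 to 8 rows; each row shifts and turns the commanded pose from where the row before left it, along the tool's axes as they then stand; what a row does not reach is not made up. A row lasts 1/12 s, in which the tool goes at most 41.7 mm and 7.16 degrees, less where a joint would pass 70% of its speed; a pose out of reach is approached as far as the arm can. A call with a gripper value outside its range is refused whole. The fingers move at their own pace and stop on an object; "squeeze" is the grip in N (left out, the last holds). Time passes only in rows, so rows that do not move let the fingers close. It gives the time, the measured TCP pose, the force and the opening at its end, in the units of the state.
- bot.get_state(): the state, without advancing time (a new reading comes with each control period).
- bot.capture(name): name is "scene" or "side" or "wrist"; returns a dict with "color" (480x640x3 uint8, blue, green, red), "fx", "fy", "cx", "cy" (pixels), "world_from_camera" (4x4, takes a point from camera to world coordinates); the wrist camera has in their place "mount" (4x4, takes a point from camera to tool coordinates, whose origin is the TCP and whose axes are the flange's). Camera axes: x right, y down, z forward; pixel columns grow to the right and rows downward; lengths in m; the calibration is good to about 2 mm. A picture is of the moment at which its call begins: read the wrist's pose just before it. There is no depth.
- bot.sign_off(): hands the job in, once; it reports no verdict.
The state is a dict: "clock": time; "joints": joint angles; "joint_vel": joint speeds; "effort": joint torques, N m; "eef_pos": TCP position; "eef_rot": TCP orientation; "ft_force": force on the tool from outside, world axes, zero at the start; "torque": the same for the moment, N m; "grip_width": finger opening in m.
Only numpy, scipy, OpenCV 4.12 (cv2) and the standard library are available. Lean on these libraries where they do the work, as an engineer would, in place of code of your own. Each camera call takes 0.05 s, during which the arm holds its last target. There are 200 camera calls.

## Task

Lay the open lock case flat in the middle of the wooden work rest, set down gently and squarely, with its face plate and bolt pointing at the magnifier's post, and let go of it. Then swing the magnifier arm by its upright handle until the lens is centred over the rest, and let go. Leave the rest, the screwdriver, the padlock and the small lock cylinder where they are.

Things in the scene. Friction and masses are not known exactly. Their poses are not given: they have to be found in the camera images.
- lock_centre (a point): Open mortise lock case, loose, lying on the bench open side up: steel box 90 long (its x) x 56 wide (its y) x 30 mm high, about 380 g. At its +x end a brass face plate, 4 thick, 120 mm wide along y, 26 mm high, and a bolt reaching out to x = +65 mm. Grasp across the 56 mm. The point is the centre of the 90 x 56 x 30 box, 15 mm above its underside; axes are the case's, z up.
- bolt (a point): The bolt of the lock case, 57 mm from the case's centre along its +x, 15 mm above its underside.
- rest_top (a point): Wooden work rest, a flat plate 130 (its x) x 150 mm, top face 22 mm above the bench. The point is the centre of its top face; its x axis points horizontally to the magnifier's post, whose axis is 270 mm away, z up. A lower steel strip joins it to the post. It is clamped very stiff about the post (over 20 N at its centre would shift it): do not push it.
- lens_centre (a point): Centre of the lens: round clear lens in a white ring 130 mm across outside and 14 mm thick, at the end of the arm, 270 mm from the post axis, 193 mm above the bench (underside 186 mm). Its x axis points horizontally along the arm to the post, a fixed upright 22 mm steel rod, top 218 mm above the bench, on a round foot 110 mm across; the arm turns about the post's axis.
- handle (a point): Upright round grey handle on the lens ring at the side away from the post: 24 mm thick, 50 mm tall, from 200 to 250 mm above the bench. The point is half-way up on its axis, 330 mm from the post axis, 60 mm beyond the lens centre on the same line. Grip from above. The arm turns about the post on a friction hinge: about 2 N here moves it; it stays where released. It starts clear of the rest, on its +y side.
- screwdriver: Bystander: screwdriver, 180 mm long, lying on the bench; leave alone.
- padlock: Bystander: closed brass padlock, body 50 x 45 x 24 mm, lying on the bench; leave alone.
- cylinder: Bystander: small brass lock cylinder standing on the bench, 44 mm across its foot, 40 mm tall; leave alone.
There are look-alikes about, which are no part of the job. Of the things like the part that bears lock_centre, leave any that is turquoise; of the rest the larger one is meant.

How it is judged:
On the way:
1. the lock case lies flat in the middle of the rest, bolt towards the post, released, while the lens is still clear of the rest (more than 100 mm from its centre) (x of lock_centre in the frame of rest_top between -0.018 and 0.018 m and y of lock_centre in the frame of rest_top between -0.018 and 0.018 m and z of lock_centre in the frame of rest_top between 0.011 and 0.019 m and angle between the x axis of lock_centre and the x axis of rest_top, either way round below 0.3 rad and x of bolt in the frame of rest_top above 0.02 m and angle between lock_centre's own z axis and vertical below 0.1 rad and linear speed of lock below 0.02 m/s and contact force between the fingers and lock below 0.1 N and horizontal distance between lens_centre and rest_top above 0.1 m), for 0.2 s.
At the end, for the whole second after the job is handed in: The lock case lies flat, released and still on the rest, its centre within 18 mm of the rest's centre along each axis of the rest, its length within 17 degrees of the line to the post, bolt towards the post; the lens stays with its centre within 15 mm (seen from above) of the rest's centre (x of lock_centre in the frame of rest_top between -0.018 and 0.018 m and y of lock_centre in the frame of rest_top between -0.018 and 0.018 m and z of lock_centre in the frame of rest_top between 0.011 and 0.019 m and angle between the x axis of lock_centre and the x axis of rest_top, either way round below 0.3 rad and x of bolt in the frame of rest_top above 0.02 m and angle between lock_centre's own z axis and vertical below 0.1 rad and linear speed of lock below 0.02 m/s and contact force between the fingers and lock below 0.1 N and horizontal distance between lens_centre and rest_top below 0.015 m); the robot touches nothing.
It fails at once if the lock case is dropped: it falls free of the fingers from more than about 18 mm (0.6 m/s) (linear speed of lock above 0.6 m/s and contact force between the fingers and lock below 0.1 N).
It fails at once if the lock case is slammed or pressed on the rest with over 60 N (contact force between lock and rest above 60 N).
It fails at once if the rest is shifted by more than 15 mm (distance of rest_top from where it was at the start of the episode above 0.015 m).
It fails at once if the screwdriver, the padlock or the lock cylinder is moved by more than 30 mm (distance of any of screwdriver, padlock, cylinder from where it was at the start of the episode above 0.03 m).
It also fails if it takes over 64 s, if anything falls off the work surface, if the arm or the gripper's body presses on something with over 40 N, if the wrist force passes 120 N, or if a joint passes its speed limit or range.

## Working session

There is one attempt and no reset: what is moved stays moved. The work goes in short steps, Python scripts to look and compute and a tool call to move; the robot and the scene stay as the last step left them, time stands still between calls to the robot, and variables do not carry over. Pictures are saved under pics/ and viewed, about 8 in all and at most 12, crops included, and the job is handed in when it is done.

Besides the shell and the picture viewer there is one more tool, called as a command line: name --argument value ..., lists and objects as JSON in quotes. step_arm: Moves the arm, as the interface text tells. Its arguments: {"type":"object","properties":{"moves":{"type":"string"},"squeeze":{"type":"number"}},"required":["moves"]}

```bash
mkdir -p pics
cat > h.py <<'E'
import numpy as np, cv2
from rig import bot
def snap(n,f):
    s=bot.get_state(); c=bot.capture(n); cv2.imwrite('pics/'+f,c['color'])
    T=c.get('world_from_camera')
    if T is None:
        M=np.eye(4);M[:3,:3]=s['eef_rot'];M[:3,3]=s['eef_pos'];T=M@np.array(c['mount'])
    np.savez('pics/'+f+'.npz',T=T,K=[c['fx'],c['fy'],c['cx'],c['cy']])
def load(f):
    d=np.load('pics/'+f+'.npz');return d['T'],d['K']
def px(f,u,v,z):
    T,(fx,fy,cx,cy)=load(f)
    d=T[:3,:3]@np.array([(u-cx)/fx,(v-cy)/fy,1]);o=T[:3,3]
    return o+d*(z-o[2])/d[2]
def proj(f,p):
    T,(fx,fy,cx,cy)=load(f)
    q=T[:3,:3].T@(np.array(p)-T[:3,3]);return np.array([fx*q[0]/q[2]+cx,fy*q[1]/q[2]+cy])
E
python3 - <<'E'
from h import *
for n in('scene','side','wrist'):
    snap(n,n+'0.png'); print(n,load(n+'0.png')[0].round(3).tolist(),load(n+'0.png')[1])
s=bot.get_state();print(s['clock'],s['eef_pos'],np.array(s['eef_rot']).round(3).tolist(),s['grip_width'],bot.grip_point_offset)
E
```

```text
scene [[-0.838, 0.421, -0.348, 1.022], [0.546, 0.655, -0.522, 0.607], [0.009, -0.627, -0.779, 1.162], [0.0, 0.0, 0.0, 1.0]] [611.04878865 611.04878865 318.12704548 246.49387219]
side [[-0.949, -0.234, 0.21, 0.291], [-0.314, 0.722, -0.617, 0.737], [-0.007, -0.652, -0.759, 1.144], [0.0, 0.0, 0.0, 1.0]] [542.92859254 542.92859254 326.09349925 247.32118249]
wrist [[0.434, 0.866, 0.247, 0.22], [0.901, -0.417, -0.121, 0.616], [-0.002, 0.275, -0.961, 0.373], [0.0, 0.0, 0.0, 1.0]] [335.3475548  335.3475548  318.63838012 242.60519309]
0.15 [0.28188984 0.58523565 0.23049923] [[-0.901, 0.434, -0.001], [0.434, 0.901, -0.001], [-0.0, -0.001, -1.0]] 0.08527870774837878 0.0187
```

View pics/scene0.png

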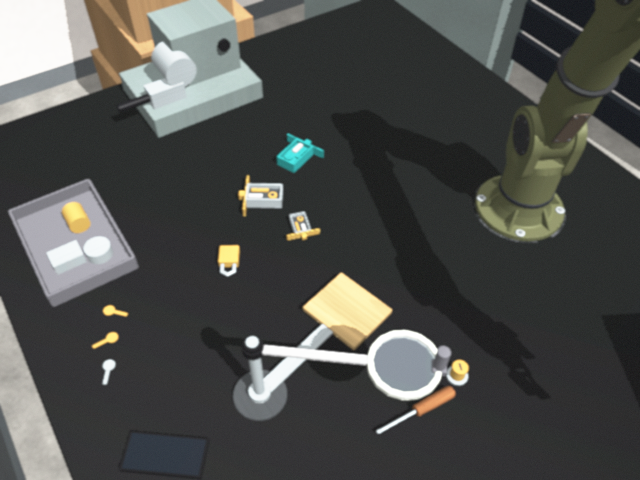

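View pics/side0.png

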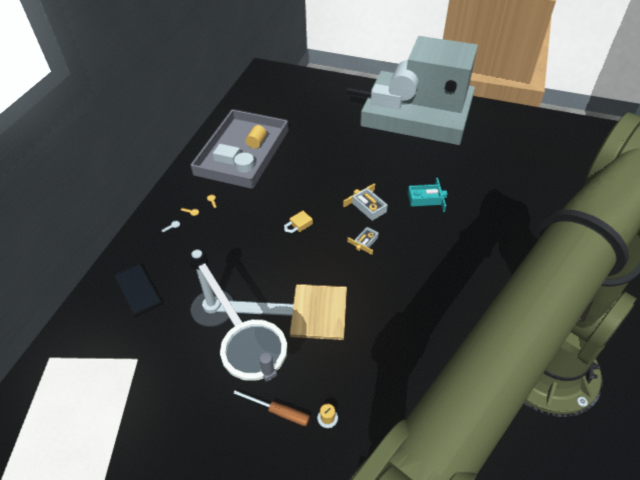

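The scene view shows the large grey case at about (262,195) with its bolt to the left, a smaller one at (302,226) and a turquoise one at (300,153). The rest is at (347,308), the post at (254,345–395), the ring at (405,364) and the handle at (443,358). I'll zoom in for accurate pixels.

Run:
```python
from h import *
a=cv2.imread('pics/scene0.png');b=cv2.imread('pics/side0.png')
def crop(i,x,y,w,h,k):return cv2.resize(i[y:y+h,x:x+w],(w*k,h*k),interpolation=cv2.INTER_CUBIC)
o=np.zeros((600,800,3),np.uint8)
o[:300,:400]=crop(a,230,165,80,60,5); o[:300,400:]=crop(b,335,170,80,60,5)
o[300:,:400]=crop(a,295,260,100,75,4); o[300:,400:]=crop(b,270,265,100,75,4)
cv2.imwrite('pics/c1.png',o)
```

```text
(no output)
```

View pics/c1.png

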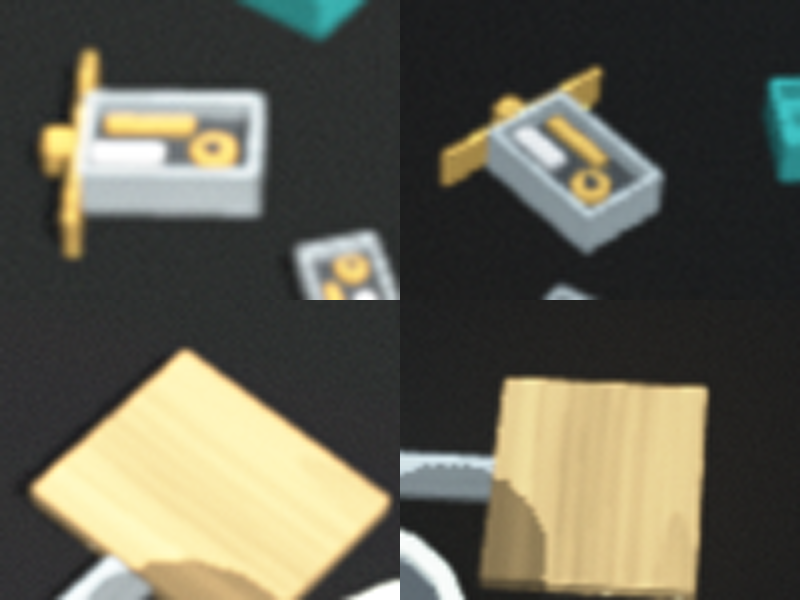

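Run:
```python
from h import *
S,D='scene0.png','side0.png'
L1=[px(S,230+x/5,165+y/5,.03)[:2] for x,y in((90,90),(265,93),(262,180),(82,176))]
L2=[px(D,335+(x-400)/5,170+y/5,.03)[:2] for x,y in((565,95),(663,178),(588,232),(490,147))]
for L in (L1,L2):
    L=np.array(L);print(L.round(4).tolist(),'mean',L.mean(0).round(4),[round(float(np.linalg.norm(L[i]-L[i-1])),4) for i in range(4)])
    for i,j in((1,0),(2,3)): d=L[j]-L[i];print(np.degrees(np.arctan2(d[1],d[0])))
R1=[px(S,295+x/4,260+(y-300)/4,.022)[:2] for x,y in((185,350),(30,489),(390,500))]
R2=[px(D,270+(x-400)/4,265+(y-300)/4,.022)[:2] for x,y in((507,378),(708,386),(694,588),(482,580))]
print(np.round(R1,4).tolist(),'c',(R1[1]+R1[2])/2)
R=np.array(R2);print(R.round(4).tolist(),R.mean(0),[round(float(np.linalg.norm(R[i]-R[i-1])),4) for i in range(4)])
# post top z=.218, foot centre z~0.01
print('post top',px(S,254,342,.218),px(D,197,254,.218))
print('foot',px(S,260,396,.005),px(D,210,308,.005))
print('ring',px(S,405,364,.2),px(D,254,349,.2)); print('handle top',px(S,445,351,.25),px(D,266,357,.25))
print('padlock',px(S,229,257,.02),'small',px(S,302,226,.02),'cyl',px(S,458,372,.02),'sd',px(S,415,410,.01))
print('nearcorner-right',px(S,242,197,.015))
```

```text
[[0.5538, -0.4268], [0.4786, -0.3761], [0.5117, -0.3241], [0.5868, -0.3755]] mean [ 0.5327 -0.3756] [0.061, 0.0907, 0.0616, 0.0911]
-33.9907588587612
-34.38090930554352
[[0.5527, -0.4243], [0.4802, -0.3744], [0.5101, -0.3192], [0.5826, -0.3682]] mean [ 0.5314 -0.3715] [0.0636, 0.088, 0.0628, 0.0875]
-34.53904501625023
-34.05067085225595
[[0.5099, -0.0632], [0.6363, -0.0308], [0.4728, 0.0831]] c [0.55456557 0.02617551]
[[0.6338, -0.032], [0.509, -0.0658], [0.4736, 0.0798], [0.5957, 0.1139]] [0.55304711 0.02396655] [0.1507, 0.1293, 0.1499, 0.1268]
post top [0.81315897 0.09420017 0.218     ] [0.81498242 0.09174172 0.218     ]
foot [0.81705253 0.09419648 0.005     ] [0.82195966 0.09355896 0.005     ]
ring [0.60863512 0.26606517 0.2       ] [0.60464316 0.26513421 0.2       ]
handle top [0.55822176 0.30118309 0.25      ] [0.56022097 0.29876165 0.25      ]
padlock [ 0.70642921 -0.24535457  0.02      ] small [ 0.50985831 -0.2340912   0.02      ] cyl [0.45060504 0.27615066 0.02      ] sd [0.57346174 0.29005714 0.01      ]
nearcorner-right [ 0.58514235 -0.40454324  0.015     ]
```

step_arm --moves "0 0 0 4.3 1;0 0 0 4.3 1;-28 -21 0 0 1;-28 -21 0 0 1;-28 -21 0 0 1;-28 -21 0 0 1;-28 -21 0 0 1;-28 -21 0 0 1"

```text
clock: 0.82
eef_pos: [0.35, 0.385, 0.2311]
eef_rot: [[-0.826, 0.564, -0.0], [0.564, 0.826, -0.0], [0.0, -0.0, -1.0]]
ft_force: [0.9, -0.7, 0.4]
grip_width: 0.0853
```

step_arm --moves "-28 -21 0 0 1;-28 -21 0 0 1;-28 -21 0 0 1;-28 -21 0 0 1;-28 -21 0 0 1;-28 -21 0 0 1;-28 -21 0 0 1;-28 -21 0 0 1"

```text
clock: 1.48
eef_pos: [0.4402, 0.1201, 0.2313]
eef_rot: [[-0.826, 0.564, 0.0], [0.564, 0.826, 0.0], [0.0, 0.0, -1.0]]
ft_force: [0.3, 0.8, 0.1]
grip_width: 0.0857
```

step_arm --moves "-27 -27 0 0 1;-27 -27 0 0 1;-27 -27 0 0 1;-27 -27 0 0 1;-27 -27 0 0 1;-27 -27 0 0 1;-27 -27 0 0 1;-27 -27 0 0 1"

```text
clock: 2.15
eef_pos: [0.4966, -0.1801, 0.2314]
eef_rot: [[-0.826, 0.563, 0.001], [0.563, 0.826, 0.0], [-0.0, 0.001, -1.0]]
ft_force: [1.7, 0.6, 0.6]
grip_width: 0.0855
```

step_arm --moves "-27 -27 0 0 1;-27 -27 0 0 1;-27 -27 0 0 1;-27 -27 0 0 1;0 0 0 0 1;0 0 0 0 1"

```text
clock: 2.65
eef_pos: [0.5236, -0.3312, 0.2303]
eef_rot: [[-0.823, 0.568, -0.003], [0.568, 0.823, -0.001], [0.001, -0.003, -1.0]]
ft_force: [-0.6, -0.6, 0.3]
grip_width: 0.0853
```

Run:
```python
from h import *
snap('wrist','w1.png')
```

```text
(no output)
```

View pics/w1.png

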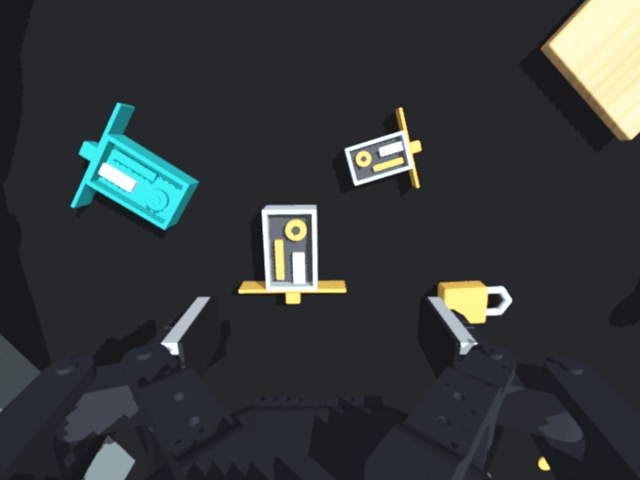

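The wrist view shows the case between the fingers. Its top corners are at about (263,207), (317,206), (317,290) and (265,291), with the bolt at (293,297).

Run:
```python
from h import *
L=np.array([px('w1.png',u,v,.03)[:2] for u,v in((263,206),(317,205.5),(317,291),(264.5,291.5))])
print(L.round(4).tolist(),L.mean(0),[round(float(np.linalg.norm(L[i]-L[i-1])),4) for i in range(4)])
d=L[2]+L[3]-L[0]-L[1];print(np.degrees(np.arctan2(d[1],d[0])))
s=bot.get_state();print(s['eef_pos']);R=np.array(s['eef_rot']);print(np.degrees(np.arctan2(R[1,0],R[0,0])))
for c in(L.mean(0),np.array([.532,-.3735])):print((R.T@(np.r_[c,0]-np.r_[s['eef_pos'][:2],0])).round(4))
```

```text
[[0.4822, -0.3721], [0.5134, -0.326], [0.592, -0.3804], [0.5594, -0.4287]] [ 0.53672909 -0.3768213 ] [0.0957, 0.0557, 0.0956, 0.0583]
-35.47785535802189
[ 0.5244773  -0.32885949  0.23050369]
145.57894729775353
[-0.0372 -0.0326 -0.    ]
[-0.0314 -0.0326 -0.    ]
```

step_arm --moves "-17 -16 0 0 1;-17 -16.5 0 0 1;0 0 35 0 1;0 0 35 0 1;0 0 35 0 1;0 0 25 0 1;0 0 0 0 1;0 0 0 0 1"

```text
clock: 3.37
eef_pos: [0.5351, -0.3718, 0.1007]
eef_rot: [[-0.827, 0.562, -0.001], [0.562, 0.827, 0.002], [0.003, 0.001, -1.0]]
ft_force: [-0.5, 0.2, 1.3]
grip_width: 0.0855
```

step_arm --moves "0 0 30 0 1;0 0 30 0 1;0 0 20 0 1;0 0 13 0 1;0 0 0 0 1;0 0 0 0 1"

```text
clock: 3.87
eef_pos: [0.536, -0.3747, 0.01]
eef_rot: [[-0.826, 0.563, 0.002], [0.563, 0.826, -0.001], [-0.002, 0.0, -1.0]]
ft_force: [-0.3, -0.1, 0.3]
grip_width: 0.085
```

step_arm --moves "0 0 7 0 1;0 0 0 0 1;0 0 0 0 0;0 0 0 0 -0.3;0 0 0 0 -0.3;0 0 0 0 -0.3;0 0 0 0 -0.3;0 0 0 0 -0.3" --squeeze 50

```text
clock: 4.53
eef_pos: [0.5351, -0.3753, 0.0024]
eef_rot: [[-0.826, 0.564, 0.001], [0.564, 0.826, -0.001], [-0.002, -0.0, -1.0]]
ft_force: [-1.0, -0.3, 6.1]
grip_width: 0.0551
```

step_arm --moves "0 0 0 0 -0.3;0 0 -10 0 -0.3;0 0 -20 0 -0.3;0 0 -30 0 -0.3;0 0 -30 0 -0.3;0 0 0 0 -0.3;0 0 0 0 -0.3"

```text
clock: 5.12
eef_pos: [0.5357, -0.3747, 0.093]
eef_rot: [[-0.826, 0.564, 0.003], [0.564, 0.826, -0.001], [-0.003, 0.001, -1.0]]
ft_force: [0.2, 1.0, -4.3]
grip_width: 0.0548
```

Run:
```python
from h import *
snap('wrist','w2.png')
```

```text
(no output)
```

View pics/w2.png

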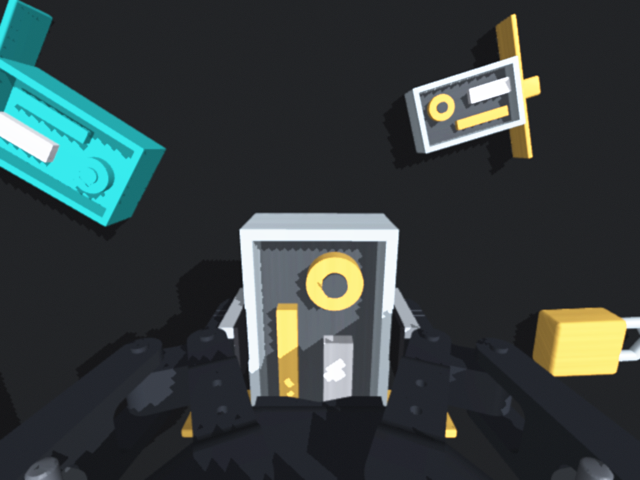

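Run:
```python
from h import *
s=bot.get_state();R=np.array(s['eef_rot']);p=np.array(s['eef_pos']);print(p)
for u,v in((241,231),(398,231),(248,404),(389,404)):
    print((R.T@(px('w2.png',u,v,p[2]+.0276)-p)).round(4))
for u,v in((245,213),(392,213)): pass
# target
c=np.array([.5538,.025]);a=np.radians(15+180)
X=np.array([np.cos(a),np.sin(a)]);Y=np.array([np.sin(a),-np.cos(a)])
print(X,Y,X@(c-p[:2]),Y@(c-p[:2]))
```

```text
[ 0.5346927  -0.37365629  0.09103184]
[ 0.039  -0.0275 -0.0276]
[ 0.0389  0.0289 -0.0275]
[-0.0361 -0.0294 -0.0277]
[-0.0362  0.03   -0.0276]
[-0.96592583 -0.25881905] [-0.25881905  0.96592583] -0.12163607647472818 0.38012707593777834
```

step_arm --moves "0 0 0 -6.2 -0.3;0 0 0 -6.2 -0.3;0 0 0 -6.2 -0.3;0 0 0 -6.2 -0.3;0 0 0 -6.2 -0.3;0 0 0 -6.2 -0.3;0 0 0 -6.2 -0.3;0 0 0 -6 -0.3"

```text
clock: 5.83
eef_pos: [0.5334, -0.373, 0.0885]
eef_rot: [[-0.964, -0.266, -0.004], [-0.266, 0.964, 0.003], [0.003, 0.004, -1.0]]
ft_force: [-0.0, -0.9, -3.5]
grip_width: 0.0554
```

step_arm --moves "-8 26 0 0 -0.3;-8 26 0 0 -0.3;-8 26 0 0 -0.3;-8 26 0 0 -0.3;-8 26 0 0 -0.3;-8 26 0 0 -0.3;-8 26 0 0 -0.3;-8 26 0 0 -0.3"

```text
clock: 6.5
eef_pos: [0.5405, -0.1548, 0.0891]
eef_rot: [[-0.965, -0.261, -0.004], [-0.261, 0.965, 0.001], [0.004, 0.002, -1.0]]
ft_force: [1.6, 0.3, -3.6]
grip_width: 0.0548
```

step_arm --moves "-8 26 0 0 -0.3;-8 26 0 0 -0.3;-8 26 0 0 -0.3;-8 26 0 0 -0.3;-8 26 0 0 -0.3;-8 26 0 0 -0.3;0 0 0 0 -0.3;0 0 0 0 -0.3"

```text
clock: 7.17
eef_pos: [0.5464, 0.0089, 0.0892]
eef_rot: [[-0.964, -0.265, -0.004], [-0.265, 0.964, 0.0], [0.004, 0.001, -1.0]]
ft_force: [0.8, -1.2, -2.7]
grip_width: 0.0552
```

Run:
```python
from h import *
s=bot.get_state();R=np.array(s['eef_rot']);p=np.array(s['eef_pos'])
snap('scene','s3.png');snap('side','d3.png')
print(p,R.round(3).tolist(),(R.T@(np.array([.5538,.025,p[2]])-p)).round(4),s['grip_width'])
a=cv2.imread('pics/s3.png');b=cv2.imread('pics/d3.png')
o=np.zeros((300,800,3),np.uint8)
for k,i,x,y in((0,a,260,210),(1,b,235,230)): o[:,400*k:400*k+400]=cv2.resize(i[y:y+120,x:x+160],(400,300))
cv2.imwrite('pics/c3.png',o)
```

```text
[0.54640368 0.00888458 0.08920328] [[-0.964, -0.265, -0.004], [-0.265, 0.964, 0.0], [0.004, 0.001, -1.0]] [-0.0114  0.0136 -0.    ] 0.05519758615563319
```

View pics/c3.png

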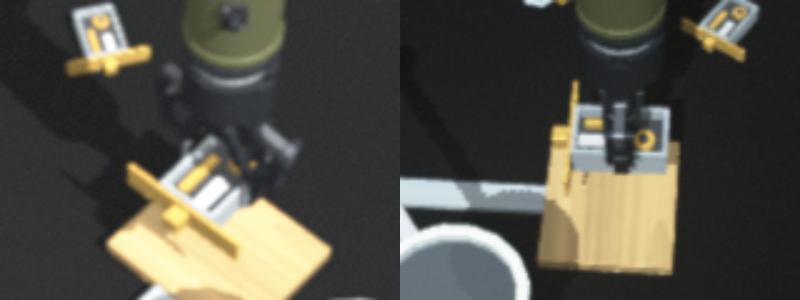

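The case is held level above the rest with its bolt towards the post. I'll correct the small offset and lower it.

step_arm --moves "-5 7 0 0 -0.3;-5 7 0 0 -0.3;0 0 20 0 -0.3;0 0 20 0 -0.3;0 0 10 0 -0.3;0 0 5 0 -0.3;0 0 0 0 -0.3;0 0 0 0 -0.3"

```text
clock: 7.93
eef_pos: [0.5547, 0.0222, 0.0367]
eef_rot: [[-0.966, -0.26, 0.001], [-0.26, 0.966, 0.0], [-0.001, -0.0, -1.0]]
ft_force: [-0.5, -0.5, -2.2]
grip_width: 0.0544
```

step_arm --moves "0 0 2 0 -0.3;0 0 2 0 -0.3;0 0 2 0 -0.3;0 0 1 0 -0.3;0 0 0 0 -0.3;0 0 0 0 -0.3"

```text
clock: 8.43
eef_pos: [0.5543, 0.0223, 0.0294]
eef_rot: [[-0.966, -0.26, 0.0], [-0.26, 0.966, 0.0], [-0.0, 0.0, -1.0]]
ft_force: [0.3, 1.0, -4.3]
grip_width: 0.0549
```

step_arm --moves "0 0 1 0 -0.3;0 0 1 0 -0.3;0 0 1 0 -0.3;0 0 0 0 -0.3"

```text
clock: 8.77
eef_pos: [0.5541, 0.0223, 0.0261]
eef_rot: [[-0.966, -0.26, -0.0], [-0.26, 0.966, -0.0], [0.0, 0.0, -1.0]]
ft_force: [0.4, 0.7, -3.6]
grip_width: 0.0548
```

step_arm --moves "0 0 1 0 -0.3;0 0 0 0 -0.3;0 0 0.5 0 -0.3;0 0 0 0 -0.3"

```text
clock: 9.1
eef_pos: [0.5542, 0.0223, 0.0248]
eef_rot: [[-0.966, -0.26, -0.0], [-0.26, 0.966, 0.0], [-0.0, 0.0, -1.0]]
ft_force: [0.8, 0.1, -4.0]
grip_width: 0.055
```

step_arm --moves "0 0 1 0 -0.3;0 0 0 0 -0.3;0 0 0.5 0 -0.3;0 0 0 0 -0.3"

```text
clock: 9.43
eef_pos: [0.5544, 0.0223, 0.0243]
eef_rot: [[-0.966, -0.26, 0.0], [-0.26, 0.966, 0.0], [-0.0, 0.0, -1.0]]
ft_force: [-3.4, 0.1, 6.8]
grip_width: 0.0554
```

Contact: the force has gone from -4 to +7 N. Releasing slowly.

step_arm --moves "0 0 0 0 0.2;0 0 0 0 0.4;0 0 0 0 0.7;0 0 0 0 1;0 0 0 0 1;0 0 0 0 1;0 0 0 0 1"

```text
clock: 10.02
eef_pos: [0.5543, 0.0223, 0.0233]
eef_rot: [[-0.966, -0.26, 0.0], [-0.26, 0.966, 0.0], [-0.0, -0.0, -1.0]]
ft_force: [0.1, -0.6, -0.1]
grip_width: 0.0853
```

step_arm --moves "0 0 -10 0 1;0 0 -20 0 1;0 0 -35 0 1;0 0 -40 0 1;0 0 -40 0 1;0 0 -40 0 1;0 0 -40 0 1;0 0 -40 0 1"

```text
clock: 10.68
eef_pos: [0.5538, 0.0219, 0.2914]
eef_rot: [[-0.966, -0.26, 0.001], [-0.26, 0.966, 0.0], [-0.001, 0.0, -1.0]]
ft_force: [1.6, 0.0, -0.0]
grip_width: 0.0853
```

Run:
```python
from h import *
s=bot.get_state();print(s['clock'],s['eef_pos'],s['joints'])
snap('wrist','w4.png');snap('scene','s4.png')
w=cv2.imread('pics/w4.png');a=cv2.imread('pics/s4.png')
o=np.zeros((600,800,3),np.uint8)
o[:400,:533]=cv2.resize(w,(533,400)); o[400:,:266]=cv2.resize(a[260:380,270:430],(266,200))
cv2.imwrite('pics/c4.png',w)
```

```text
10.6833 [0.55376021 0.02191547 0.29137978] [-0.50108193  0.08992435  0.44631398  1.61580124 -0.03951546  1.44343543
  1.78225801]
```

View pics/c4.png

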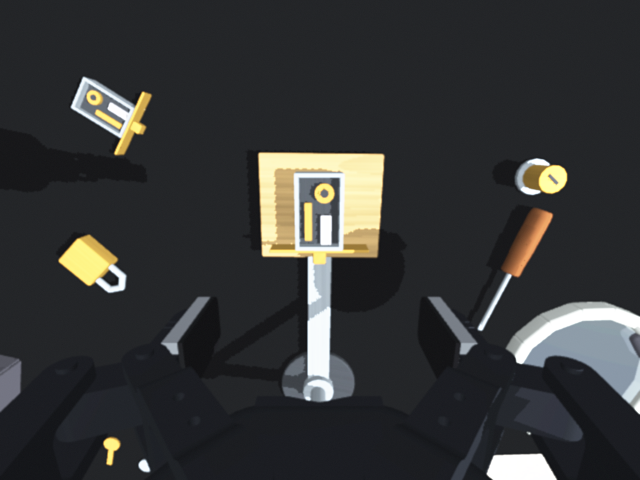

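Run:
```python
from h import *
f='w4.png';P=lambda l,z:np.array([px(f,u,v,z)[:2] for u,v in l])
R=P(((259,154),(384,154),(381,257),(263,257)),.022);L=P(((294,173),(344,173),(344,248),(296,248)),.052)
for Q in(R,L):print(Q.mean(0).round(4),[round(float(np.linalg.norm(Q[i]-Q[i-1])),4) for i in range(4)])
post=px(f,319,398,.218)[:2];print('post',post) 
x=R[2]+R[3]-R[0]-R[1];x/=np.linalg.norm(x);y=np.array([-x[1],x[0]])
e=(L[0]+L[1])/2+45*1e-3*x
for q in(L.mean(0),e):d=q-R.mean(0);print('lock in rest',d@x,d@y)
xl=L[2]+L[3]-L[0]-L[1];print(np.degrees([np.arctan2(*x[::-1]),np.arctan2(*xl[::-1])]))
```

```text
[0.5568 0.0269] [0.1289, 0.1485, 0.1289, 0.1527]
[0.5568 0.024 ] [0.0877, 0.0559, 0.0877, 0.0571]
post [0.66751649 0.05292201]
lock in rest -0.0007325511949031775 -0.0028660120959338536
lock in rest 0.0004253738022646253 -0.003150894760639741
[15.45419989 15.82649852]
```

step_arm --moves "0 0 -10 6.75 1;0 0 -10 6.75 1;0 0 0 6.75 1;0 0 0 6.75 1;0 0 0 6.75 1;0 0 0 6.75 1;0 0 0 6.75 1;0 0 0 6.75 1"

```text
clock: 11.45
eef_pos: [0.554, 0.0221, 0.3085]
eef_rot: [[-0.774, 0.633, 0.0], [0.633, 0.774, 0.0], [-0.0, 0.0, -1.0]]
ft_force: [0.8, 0.8, 0.5]
grip_width: 0.0852
```

step_arm --moves "19 25 0 0 1;19 25 0 0 1;19 25 0 0 1;19 25 0 0 1;19 25 0 0 1;19 25 0 0 1;0 0 0 0 1;0 0 0 0 1"

```text
clock: 12.12
eef_pos: [0.5589, 0.2132, 0.3078]
eef_rot: [[-0.781, 0.625, -0.001], [0.625, 0.781, -0.0], [0.001, -0.001, -1.0]]
ft_force: [0.5, -0.9, -0.2]
grip_width: 0.0855
```

Run:
```python
from h import *
s=bot.get_state();R=np.array(s['eef_rot']);print(s['clock'],s['eef_pos'],s['joints'],np.degrees(np.arctan2(R[1,0],R[0,0])))
snap('wrist','w5.png')
```

```text
12.1167 [0.55889093 0.21317387 0.30780664] [-0.71647903  0.18745772  0.36127812  1.47744532 -0.06617758  1.48968722
  0.54062453] 141.34829227213606
```

View pics/w5.png

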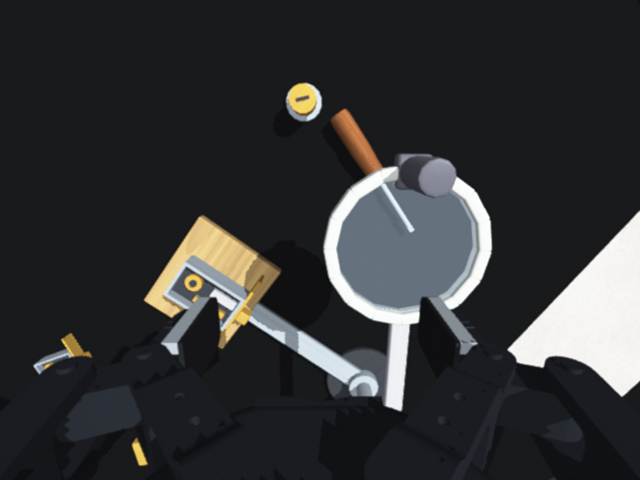

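Run:
```python
from h import *
f='w5.png';s=bot.get_state();R=np.array(s['eef_rot']);p=np.array(s['eef_pos'])
h=px(f,437,177,.25);r=px(f,408,244,.2);print(p,h,r,np.linalg.norm(h[:2]-r[:2]))
P=np.array([.8148,.0955])
for q in(h,r):d=q[:2]-P;print(np.hypot(*d),np.degrees(np.arctan2(d[1],d[0])))
for q in (h,np.array([.5595,.300,0])): print((R.T@(np.r_[q[:2],p[2]]-p)).round(4))
```

```text
[0.55950286 0.21078412 0.30814862] [0.56202466 0.30077818 0.25      ] [0.60525081 0.26587705 0.2       ] 0.05555708023377767
0.3256293977142594 140.9200400458718
0.2700725861686643 140.8866567626988
[ 0.0545  0.0717 -0.0001]
[ 0.056   0.0695 -0.0001]
```

step_arm --moves "19 24 0 0 1;19 24 0 0 1;18 23 0 0 1;0 0 0 0 1;0 0 20 0 1;0 0 0 0 1;0 0 0 0 1"

```text
clock: 12.75
eef_pos: [0.5607, 0.2989, 0.2876]
eef_rot: [[-0.777, 0.63, -0.002], [0.63, 0.777, -0.002], [0.0, -0.002, -1.0]]
ft_force: [0.3, -0.9, 0.2]
grip_width: 0.0855
```

step_arm --moves "0 0 25 0 1;0 0 25 0 1;0 0 15 0 1;0 0 10 0 1;0 0 0 0 1;0 0 0 0 1"

```text
clock: 13.25
eef_pos: [0.5613, 0.3004, 0.2143]
eef_rot: [[-0.777, 0.629, 0.001], [0.629, 0.777, 0.0], [-0.0, 0.001, -1.0]]
ft_force: [0.3, -0.2, 0.1]
grip_width: 0.0858
```

step_arm --moves "0 0 0 0 0.3;0 0 0 0 0;0 0 0 0 -0.3;0 0 0 0 -0.6;0 0 0 0 -0.6;0 0 0 0 -0.6;0 0 0 0 -0.6;0 0 0 0 -0.6" --squeeze 30

```text
clock: 13.92
eef_pos: [0.561, 0.3012, 0.2139]
eef_rot: [[-0.778, 0.628, 0.001], [0.628, 0.778, 0.001], [-0.0, 0.001, -1.0]]
ft_force: [-0.5, 0.3, 2.9]
grip_width: 0.0229
```

Run:
```python
from h import *
s=bot.get_state();p=np.array(s['eef_pos'])[:2];print(s['grip_width'],s['ft_force'],p)
P=np.array([.8148,.0955]);d=p-P;print(np.hypot(*d),np.degrees(np.arctan2(d[1],d[0])))
```

```text
0.02286459108987429 [-0.48754217  0.31863014  2.86535228] [0.56098382 0.30116779]
0.32668316839731715 140.98207669834127
```

step_arm --moves "-0.1 -5.7 0 -1 -0.6;-0.2 -11.4 0 -2 -0.6;-0.4 -17.1 0 -3 -0.6;-0.4 -17.1 0 -3 -0.6;-0.4 -17.1 0 -3 -0.6;-0.4 -17.1 0 -3 -0.6;-0.4 -17.1 0 -3 -0.6;-0.4 -17.1 0 -3 -0.6"

```text
clock: 14.58
eef_pos: [0.5032, 0.1962, 0.2139]
eef_rot: [[-0.953, 0.304, 0.0], [0.304, 0.953, 0.002], [0.0, 0.002, -1.0]]
ft_force: [0.9, 1.9, 3.6]
grip_width: 0.0231
```

```bash
cat > a.py <<'E'
from h import *
s=bot.get_state();p=np.array(s['eef_pos'])[:2];R=np.array(s['eef_rot']);print(s['grip_width'],s['ft_force'],p)
P=np.array([.8148,.0955]);d=p-P;print(np.hypot(*d),np.degrees(np.arctan2(d[1],d[0])),np.degrees(np.arctan2(R[1,0],R[0,0])),s['joints'])
E
python3 a.py
```

```text
0.02309866483259929 [0.85020083 1.89133653 3.56170887] [0.50316584 0.19622614]
0.3275081714268971 162.08817157753202 162.29459679520676 [-0.71263383  0.09352333  0.31237493  1.76184375 -0.03120645  1.28981845
  0.86886678]
```

step_arm --moves "-0.4 -17.1 0 -3 -0.6;-0.4 -17.1 0 -3 -0.6;-0.4 -17.1 0 -3 -0.6;-0.4 -17.1 0 -3 -0.6;-0.4 -17.1 0 -3 -0.6;-0.4 -17.1 0 -3 -0.6;-0.4 -17.1 0 -3 -0.6;-0.4 -17.1 0 -3 -0.6"

```text
clock: 15.25
eef_pos: [0.4876, 0.0607, 0.2138]
eef_rot: [[-0.994, -0.109, -0.003], [-0.109, 0.994, 0.001], [0.003, 0.002, -1.0]]
ft_force: [-5.0, 0.4, 7.0]
grip_width: 0.0233
```

step_arm --moves "-0.4 -17.1 0 -3 -0.6;-0.2 -11.4 0 -2 -0.6;-0.2 -11.4 0 -2 -0.6;-0.1 -5.7 0 -1 -0.6;-0.1 -5.7 0 -1 -0.6;0 0 0 0 -0.6;0 0 0 0 -0.6;0 0 0 0 -0.6"

```text
clock: 15.92
eef_pos: [0.4967, 0.0086, 0.2138]
eef_rot: [[-0.966, -0.259, -0.004], [-0.259, 0.966, -0.001], [0.005, -0.0, -1.0]]
ft_force: [-8.3, -4.1, 8.8]
grip_width: 0.0229
```

```bash
python3 a.py
python3 - <<'E'
from h import *
snap('scene','s6.png');snap('side','d6.png')
a=cv2.imread('pics/s6.png');b=cv2.imread('pics/d6.png')
o=np.zeros((450,800,3),np.uint8)
for k,i,x,y in((0,a,240,240),(1,b,180,230)): o[:,400*k:400*k+400]=cv2.resize(i[y:y+180,x:x+160],(400,450),interpolation=cv2.INTER_CUBIC)
cv2.imwrite('pics/c6.png',o)
E
```

```text
0.02287226345831812 [-8.3329232  -4.08572176  8.7841804 ] [0.49669592 0.00864876]
0.3297473967771609 -164.72885822723873 -164.99757095070254 [-0.53762272 -0.00462824  0.46795237  1.85844188  0.00333199  1.2917977
  1.76203444]
```

View pics/c6.png

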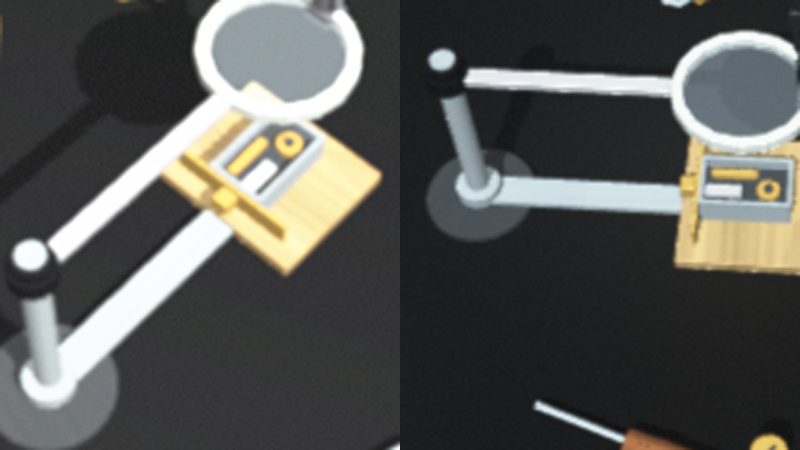

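The magnifier arm lies over the strip. I'll let go, lift straight up and check.

step_arm --moves "0 0 0 0 -0.2;0 0 0 0 0.2;0 0 0 0 0.6;0 0 0 0 1;0 0 0 0 1;0 0 0 0 1;0 0 0 0 1"

```text
clock: 16.6
eef_pos: [0.499, 0.011, 0.2132]
eef_rot: [[-0.965, -0.26, -0.0], [-0.26, 0.965, 0.0], [0.0, 0.0, -1.0]]
ft_force: [-0.5, -0.5, -0.2]
grip_width: 0.0855
```

step_arm --moves "0 0 -15 0 1;0 0 -25 0 1;0 0 -25 0 1;0 0 -25 0 1;0 0 -25 0 1;0 0 -10 0 1;0 0 0 0 1;0 0 0 0 1"

```text
clock: 17.27
eef_pos: [0.499, 0.0109, 0.3378]
eef_rot: [[-0.966, -0.26, -0.0], [-0.26, 0.966, 0.0], [0.0, 0.0, -1.0]]
ft_force: [-0.7, -0.1, -0.2]
grip_width: 0.0855
```

```bash
python3 a.py
python3 - <<'E'
from h import *
for n in('scene','side','wrist'):snap(n,n[0]+'7.png')
a=cv2.imread('pics/s7.png');b=cv2.imread('pics/w7.png')
o=np.zeros((400,800,3),np.uint8)
o[:,:400]=cv2.resize(a[220:340,300:420],(400,400),interpolation=cv2.INTER_CUBIC); o[:,400:]=b[0:400,120:520]
cv2.imwrite('pics/c7.png',o)
E
```

```text
0.08552449544320434 [-0.68182506 -0.06359195 -0.17507289] [0.49897578 0.01092502]
0.3269523850575715 -165.0084409260095 -164.9120083922407 [-0.54936556 -0.05181555  0.45741983  1.6538456   0.02287378  1.53437106
  1.74081796]
```

View pics/c7.png

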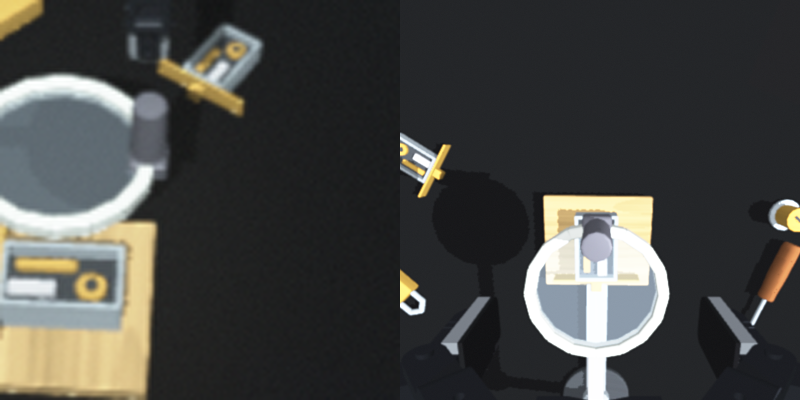

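Run:
```python
from h import *
f='w7.png'
R=np.array([px(f,u-280,v,.022)[:2] for u,v in((543.5,195),(653.5,196),(648.5,286),(546,285))]).mean(0)
pts=[px(f,u-280,v,.2)[:2] for u,v in((524,290),(668.5,290),(597,224),(597,357))]
L=np.array([(pts[2][0]+pts[3][0])/2,(pts[2][1]+pts[3][1])/2]);L2=(pts[0]+pts[1])/2
h=px(f,597-280,238,.25)[:2];print('rest',R,'lens',L,L2,'handle',h,'diam',np.linalg.norm(pts[0]-pts[1]),np.linalg.norm(pts[2]-pts[3]))
print(np.linalg.norm(L-R),np.linalg.norm(L2-R))
# side: ring outer left/right/top/bottom in crop/3.333
g='s7.png';q=[px(g,300+u/3.3333,220+v/3.3333,.2)[:2] for u,v in((70,75),(65,236))];print('side ring mid',(q[0]+q[1])/2,np.linalg.norm(q[0]-q[1]))
# expected ring centre from the geometry
x=np.array([np.cos(np.radians(15.2)),np.sin(np.radians(15.2))]);print('handle side',px(g,300+150/3.333,220+104/3.333,.25))
```

```text
rest [0.55673023 0.02578911] lens [0.55581462 0.0250808 ] [0.55183336 0.02331845] handle [0.49174547 0.00815749] diam 0.1303185127798116 0.1304142837074864
0.001157600480193775 0.005484843101668108
side ring mid [0.54766556 0.02511272] 0.13759021789899023
handle side [0.49624917 0.00831724 0.25      ]
```

```bash
python3 -c "
from rig import bot
print(bot.sign_off())"
```

```text
the job is handed in; nothing more can be done
None
```

The lock case is on the rest with its bolt towards the post, and the magnifier lens is centred over it. I've handed the job in; it gave no verdict.

- **Lock case:** I took the larger grey case, not the small or the turquoise one. I lowered it until the wrist force changed from about −4 N to +7 N, then let go. A wrist picture then put it about 1 mm along and 3 mm across from the rest's centre, turned less than 1° from the rest's axis.
- **Magnifier:** I swung the arm about 54° by its handle and let go. The last wrist picture puts the lens centre 1 to 5 mm from the rest's centre, against the 15 mm allowed.
- **Clear of everything:** the gripper is open, about 90 mm above the handle, and reads almost no force. I did nothing near the screwdriver, padlock or cylinder, and they still look in place in the pictures. The clock was about 17 s at the end, out of 64 s.

**Check that disagreed:** the last side-camera reading put the lens about 9 mm from the rest's centre. It is a rougher reading, since the ring measured 138 mm across instead of 130, but it is still inside the limit.

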